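Jar back in the gap, red-lidded jar to the front, hold the turntable

TASK

First put the green-lidded jar back upright in the empty gap on the round bamboo turntable. Then turn the turntable by its rim, smoothly so that nothing on it tips or slides off its circle of places, until the red-lidded jar stands straight at the front, on the robot's side, and keep hold of the rim so that the turntable stays still for the lid to be unscrewed: the program finishes while the gripper still holds the rim. Do not push it round by the jars or cups, and leave the other things on the worktop where they are.

Things in the scene. Friction and masses are not known exactly. Their poses are not given: they have to be found in the camera images.
- foot: Fixed round foot of the bamboo turntable: bamboo disc 210 mm across, 10 mm thick, with an 8 mm steel bearing on it. Origin: centre of its underside, on the turning axis, at worktop height. Its axes are the world's: its -x points straight to the front, the robot's side of the worktop.
- hub (a point): Middle of the round bamboo tray's floor, on the turning axis, 30 mm above the worktop. The tray is 300 mm across. Round its edge runs an upright rim 8 mm thick (outer radius 150, inner 142 mm) that ends 55 mm above the worktop, 25 mm above the floor. The rim can be pinched from above anywhere, one finger inside and one outside.
- turntable (a joint): Turning angle of the bamboo tray about the vertical axis through the foot's centre, rad, 0 at the start, growing anticlockwise seen from above. It turns endlessly on a light bearing (about 0.06 N m of friction) and stays where it is left.
- gap (a point): The empty place on the tray's floor where the green-lidded jar belongs: a point on the floor, 78 mm from the turning axis; it turns with the tray. Six places lie on this 78 mm circle, 60 degrees apart; the other five hold the red-, black- and white-lidded jars and two glass cups.
- green_jar: Glass spice jar with a green screw lid, standing on the worktop at one side of the turntable; goes into the gap. Glass 44 mm across, lid 45 mm across and 18 mm tall (from 52 to 70 mm), 70 mm tall in all, 0.15 kg. Origin: centre of its underside; z up along the jar.
- red_jar: The same jar with a red lid, loose on the turntable, 78 mm from the axis: it must come to the front. Origin: centre of its underside.
- black_jar: The same jar with a black lid, loose on the turntable. Origin: centre of its underside.
- white_jar: The same jar with a white lid, loose on the turntable, in the place straight across from the gap. Origin: centre of its underside.
- cup_a: Small glass cup, 52 mm across the rim, 56 mm tall, loose on the turntable. Origin: centre of its underside.
- cup_b: A second glass cup like cup_a, loose on the turntable. Origin: centre of its underside.
- funnel: Small steel funnel, standing mouth down on the worktop at the side of the turntable away from the green jar, 84 mm across with a 16 mm tab, 88 mm tall. Origin: centre of its underside. Leave alone.
- jebena: Dark clay coffee pot (jebena) on a woven ring at the back left, 132 mm across, 222 mm tall, with handle and spout. Origin: centre of its underside. Leave alone.
- pot: Aluminium pot with a screw-top lid on the worktop at the back right, 160 mm across, 126 mm tall, two side handles. Origin: centre of its underside. Leave alone.
- grinder: Black plastic grinder with a knob on top at the right, 105 x 95 mm, 212 mm tall. Origin: centre of its underside. Leave alone.
Things that resemble listed ones, but are neither listed nor needed, are in the scene too. Leave any blue or purple look-alike of the green_jar alone. Leave any blue look-alike of the cup_b alone.

How it is judged:
By the outcome, as a careful person would: the job done as asked, in the order asked, and still so for the second after the job is handed in, while the arm keeps its last pose, push and grip.
It also fails if it takes over 69 s, if anything falls off the work surface, if the arm or the gripper's body presses on something with over 40 N, if the wrist force passes 120 N, or if a joint passes its speed limit or range.

ROBOT

A 6-joint arm with a two-finger parallel gripper is mounted at the origin on the work surface. World frame = base frame: x ahead of the robot, y to its left, z up, the work surface at z = 0. Lengths are in m, angles in rad, forces in N, time in s.
With the tool pointing down it reaches from about 0.35 to 0.85 m from the base axis. Payload 8.1 kg.
Tool frame: the origin (TCP) lies on the front face of the gripper's body, between the roots of the fingers; the fingertips stand 73 mm ahead of it and the grasp point (between the pads) lies 54 mm ahead of it; z points along the fingers, y is the direction in which the jaws open and shut (so a half turn about z gives the same grasp; the last joint's range is limited). The gripper opens to 85 mm and grips with 20 to 120 N. Pads are 22 mm wide; open, the fingers measure 114 mm over their backs; the gripper's body (76 mm by 85 mm) begins 54 mm behind the grasp point. The pads swing forward as they close: fully open they stand 13 mm farther back than shut.
Start: joints at [1.242, 0.13, 1.488, -0, 1.523, -0.085], TCP at [0.145, 0.582, 0.304] pointing down, gripper open.
Joint ranges: [-2.96, 2.96], [-0.89, 2.26], [0.02, 2.5], [-1.34, 4.48], [0, 2.73], [-2.66, 2.66]. Speed limits (rad/s): [2.39, 2.39, 2.79, 3.14, 3.14, 3.14].

INTERFACE

Orientations are given as [roll, pitch, yaw] about the fixed x, y, z axes, in that order (R = Rz(yaw) Ry(pitch) Rx(roll)).
In Python, from station import * gives the robot as it stands. The module is installed in compiled form; this text tells all that it offers.
- The arm moves only by the tool carry_out, never from a script. Its argument "series" is a list of rows, each an object of numbers: "dx", "dy", "dz": the shift along the tool's x, y, z in mm; "ax", "ay", "az": the turn, a rotation vector about the tool's x, y, z in rad; "hand": the finger opening in mm, from 0 to 85.4. A call has 1 to 12 rows; each row is the pose to reach, as a shift and turn from the pose commanded when the call began, along the tool's axes at that moment; what a row does not reach only later rows make up. A row lasts 1/10 s, in which the tool goes at most 50 mm and 8.59 degrees, less where a joint would pass 70% of its speed; a pose out of reach is approached as far as the arm can. A call with a gripper value outside its range is refused whole. The fingers move at their own pace and stop on an object; "newtons" is the grip in N (left out, the last holds). Time passes only in rows, so rows that repeat a pose let the fingers close. It gives the time, the measured TCP pose, the force and the opening at its end, in the units of the state.
- state(): the state, without advancing time (a new reading comes with each control period).
- read_camera(name): name is "side" or "top"; returns the picture (384x512x3 uint8, blue, green, red); there is no depth.
- get_calibration(name): a dict with "camera_matrix" (3x3 intrinsics, pixels), "origin" and "attitude" of the camera in the world. Camera axes: x right, y down, z forward; pixel columns grow to the right and rows downward; lengths in m; the calibration is good to about 2 mm. A picture is of the moment at which its call begins. get_calibration takes no time and is no camera call.
- job_done(): hands the job in, once; it reports no verdict.
The state is a dict: "t": time; "q": joint angles; "qd": joint speeds; "effort": joint torques, N m; "position": TCP position; "ee_rot": TCP orientation; "contact_force": force on the tool from outside, world axes, zero at the start; "moment": the same for the moment, N m; "gripper_width": finger opening in m.
Only numpy, scipy, OpenCV 4.12 (cv2) and the standard library are available. Lean on these libraries where they do the work, as an engineer would, in place of code of your own. Each camera call takes 0.05 s, during which the arm holds its last target. There are 200 camera calls.

## Working session

There is one attempt and no reset: what is moved stays moved. The work goes in short steps, Python scripts to look and compute and a tool call to move; the robot and the scene stay as the last step left them, time stands still between calls to the robot, and variables do not carry over. Pictures are saved under pics/ and viewed, about 8 in all and at most 12, crops included, and the job is handed in when it is done.

Besides the shell and the picture viewer there is one more tool, called after "Emit:" as name(argument=value, ...) on one line, values as JSON. carry_out: Moves the arm, as the interface text tells. Its arguments: {"type":"object","properties":{"series":{"type":"array","items":{"type":"object","properties":{"dx":{"type":"number"},"dy":{"type":"number"},"dz":{"type":"number"},"ax":{"type":"number"},"ay":{"type":"number"},"az":{"type":"number"},"hand":{"type":"number"}}}},"newtons":{"type":"number"}},"required":["series"]}

```bash
mkdir -p pics; cat > h.py <<'E'
from station import *
import numpy as np, cv2
def ray(name,u,v):
    c=get_calibration(name); K=np.array(c["camera_matrix"]); A=np.array(c["attitude"],float)
    if A.shape!=(3,3):
        from scipy.spatial.transform import Rotation as R
        A=R.from_euler('xyz',A).as_matrix()
    return np.array(c["origin"]), A@np.linalg.solve(K,[u,v,1])
def onz(name,u,v,z):
    o,d=ray(name,u,v); return o+d*(z-o[2])/d[2]
def proj(name,p):
    c=get_calibration(name); K=np.array(c["camera_matrix"]); o,_=ray(name,0,0)
    A=np.stack([ray(name,0,0)[1]]) 
    from scipy.spatial.transform import Rotation as R
    M=np.array(c["attitude"],float)
    if M.shape!=(3,3): M=R.from_euler('xyz',M).as_matrix()
    q=K@(M.T@(np.array(p)-o)); return q[:2]/q[2]
E
python3 - <<'E'
from h import *
for n in ("side","top"):
    im=read_camera(n); cv2.imwrite(f"pics/{n}0.png",im); c=get_calibration(n); print(n,c)
a=cv2.imread("pics/top0.png");b=cv2.imread("pics/side0.png")
cv2.imwrite("pics/v1.png",cv2.resize(a,(800,600)));cv2.imwrite("pics/v2.png",cv2.resize(b,(800,600)))
print(state())
E
```

```text
side {'camera_matrix': array([[367.16167188,   0.        , 253.39155458],
       [  0.        , 367.16167188, 193.92131472],
       [  0.        ,   0.        ,   1.        ]]), 'origin': array([ 0.30115233, -0.83436192,  0.99959804]), 'attitude': array([-2.42696438,  0.00356193, -0.31966549])}
top {'camera_matrix': array([[488.52168054,   0.        , 248.57727382],
       [  0.        , 488.52168054, 185.61847629],
       [  0.        ,   0.        ,   1.        ]]), 'origin': array([ 0.46554215, -0.05585659,  1.50636816]), 'attitude': array([-3.08297943e+00, -2.70749137e-03, -1.55363614e+00])}
{'t': 0.1, 'q': array([ 1.24157560e+00,  1.31078357e-01,  1.48918914e+00,  5.27997906e-07,
        1.52298870e+00, -8.54070804e-02]), 'qd': array([ 0.00023947, -0.00014253, -0.00278497, -0.00170926, -0.00048676,
       -0.00143089]), 'effort': array([ 1.01398993e-03, -5.70960617e+01, -5.01936042e+01, -2.62006506e-04,
        8.27499374e-03,  1.19033475e-04]), 'position': array([0.14470316, 0.58190116, 0.30294327]), 'ee_rot': array([-3.13993521e+00, -1.42431497e-04,  2.89777887e+00]), 'contact_force': array([1.13384825, 0.03446145, 0.42110291]), 'moment': array([0.01960667, 0.01210989, 0.00569486]), 'gripper_width': 0.08570311809058051}
```

View pics/v1.png

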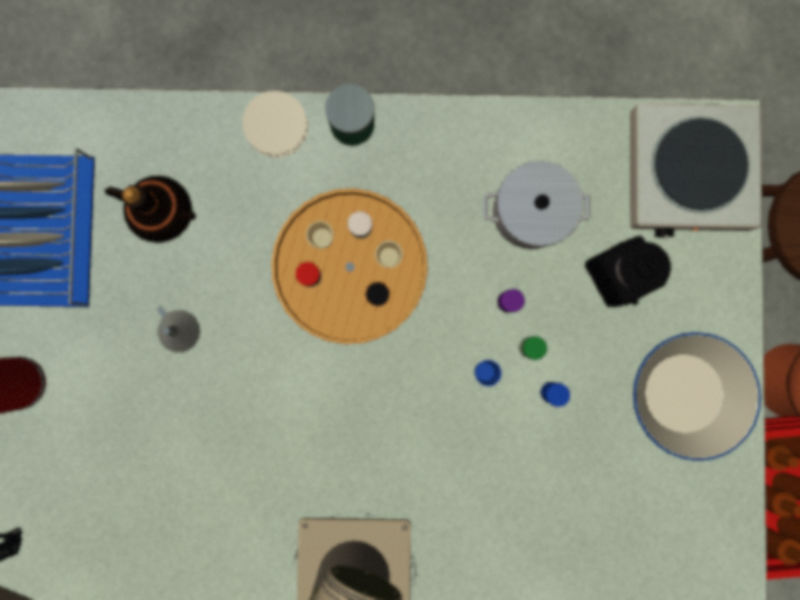

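View pics/v2.png

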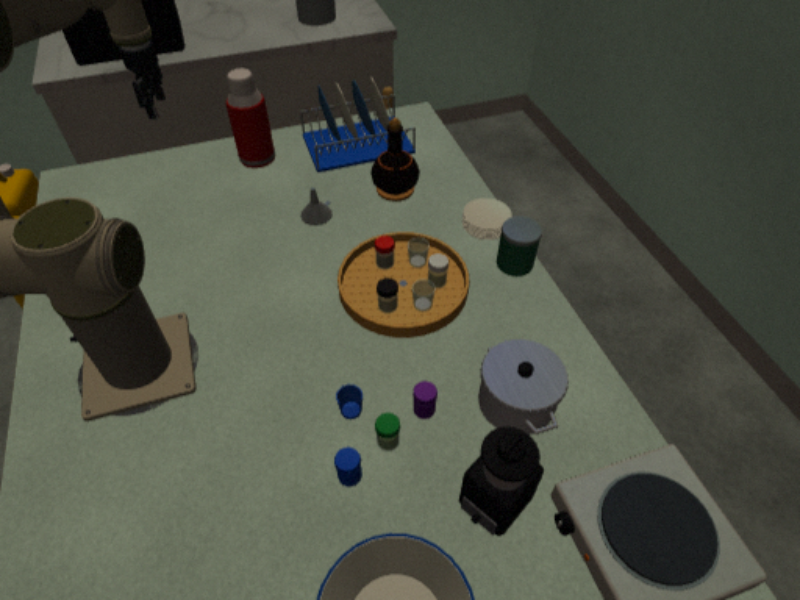

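The top view shows the tray centred near (350,266), with red (307,272), black (377,294), white (360,223), cups at (320,236) and (389,255), and the gap near (339,309). There are four candidates for the jar: green lid (533,348), purple (511,300), blue jar (557,394) and blue cup (487,373). Only (533,348) has a green lid on clear glass.

```bash
cat >> h.py <<'E'
def cents(im,name,z):
    hsv=cv2.cvtColor(im,cv2.COLOR_BGR2HSV); H,S,V=cv2.split(hsv); r={}
    ms=dict(green=(H>50)&(H<80)&(S>120)&(V>50),red=((H<6)|(H>172))&(S>170)&(V>80),purple=(H>130)&(H<160)&(S>80)&(V>40),blue=(H>105)&(H<128)&(S>140)&(V>60),
      black=(V<45),white=(S<40)&(V>140))
    for k,m in ms.items():
        n,l,st,c=cv2.connectedComponentsWithStats(m.astype(np.uint8))
        r[k]=[(c[i].round(1),st[i,4],onz(name,*c[i],z)[:2].round(4)) for i in range(1,n) if 40<st[i,4]<700]
    return r
E
python3 - <<'E'
from h import *
a=cv2.imread("pics/top0.png");b=cv2.imread("pics/side0.png")
for im,n in((a,"top"),(b,"side")):
    for k,v in cents(im,n,.07).items(): print(n,k,*v)
# tray outer boundary: bamboo mask, top
h=cv2.cvtColor(a,cv2.COLOR_BGR2HSV); m=((h[...,0]>8)&(h[...,0]<26)&(h[...,1]>110)&(h[...,2]>90)).astype(np.uint8)
cs=max(cv2.findContours(m,0,2)[0],key=cv2.contourArea)
P=np.array([onz("top",*p[0],.055)[:2] for p in cv2.convexHull(cs)])
A=np.c_[2*P,np.ones(len(P))]; s=np.linalg.lstsq(A,(P**2).sum(1),rcond=None)[0]
print("tray",s[:2],np.sqrt(s[2]+s[0]**2+s[1]**2))
print("proj hub", proj("top",[s[0],s[1],.03]))
c1=a[150:270,270:400];cv2.imwrite("pics/v3.png",cv2.resize(np.hstack([cv2.resize(a[180:270,290:380],(360,360)),cv2.resize(b[230:320,200:290],(360,360))]),(720,360)))
E
```

```text
top green (array([341.6, 222.1]), np.int32(153), array([ 0.4474, -0.333 ]))
top red (array([196.6, 175. ]), np.int32(167), array([0.5785, 0.0954])) (array([500.5, 273.4]), np.int32(302), array([ 0.3061, -0.7979])) (array([499. , 302.8]), np.int32(140), array([ 0.2212, -0.7925])) (array([494.2, 333.2]), np.int32(90), array([ 0.1339, -0.7772])) (array([495.4, 359.7]), np.int32(57), array([ 0.0585, -0.7799])) (array([501.1, 366.1]), np.int32(125), array([ 0.0406, -0.7961]))
top purple (array([326.8, 192.1]), np.int32(173), array([ 0.5347, -0.2889]))
top blue (array([ 21.4, 106.4]), np.int32(569), array([0.7739, 0.6204])) (array([ 41.7, 117.7]), np.int32(42), array([0.7411, 0.5587])) (array([ 22.8, 128.2]), np.int32(430), array([0.7087, 0.6133])) (array([ 21. , 142.1]), np.int32(327), array([0.6671, 0.6167])) (array([ 23.8, 161.3]), np.int32(387), array([0.6101, 0.606 ])) (array([311.9, 238.2]), np.int32(177), array([ 0.3989, -0.2464])) (array([355.3, 251.9]), np.int32(188), array([ 0.3612, -0.3736]))
top black (array([226.2,  86.6]), np.int32(133), array([0.8443, 0.0134])) (array([108.5
[... 2362 characters left out ...]
359, -0.3092])) (array([311.5, 256.9]), np.int32(148), array([ 0.6359, -0.3522])) (array([221.7, 252.8]), np.int32(93), array([ 0.3909, -0.2558])) (array([ 87.5, 260.5]), np.int32(99), array([ 0.0147, -0.1579])) (array([271.2, 260.6]), np.int32(141), array([ 0.52  , -0.3268])) (array([344.5, 266.1]), np.int32(125), array([ 0.7128, -0.4098])) (array([248.3, 281. ]), np.int32(92), array([ 0.4373, -0.3675])) (array([223.9, 304.7]), np.int32(120), array([ 0.3546, -0.4127])) (array([361.2, 334.4]), np.int32(150), array([ 0.6614, -0.5975]))
side white (array([280.3, 166.3]), np.int32(51), array([0.684 , 0.0261]))
tray [0.59717748 0.01810646] 0.14750135316047575
proj hub [223.61714239 170.38873405]
```

View pics/v3.png

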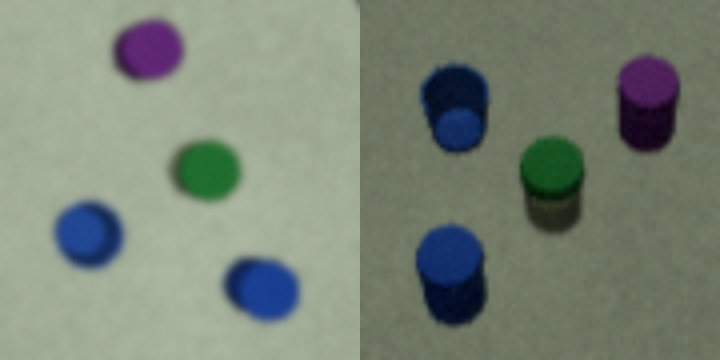

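```bash
cat >> h.py <<'E'
from scipy.spatial.transform import Rotation as Rt
def go(x,y,z,psi,frm=None):
    """tool-frame shift (mm) and turn to reach a tool-down pose"""
    s=state(); p=np.array(s["position"]); R=Rt.from_euler('xyz',s["ee_rot"])
    if frm is not None: p=np.array(frm[:3]); R=Rt.from_euler('xyz',[np.pi,0,frm[3]])
    T=Rt.from_euler('xyz',[np.pi,0,psi])
    print("d",(R.inv().apply(np.array([x,y,z])-p)*1000).round(1),"a",(R.inv()*T).as_rotvec().round(4))
E
python3 -c "
from h import *
go(.5,.15,.304,1.398); go(.446,-.334,.22,-.314,(.5,.15,.304,1.398))"
```

```text
d [-449.1 -333.4   -0.6] a [-1.4000e-03  1.1000e-03  1.4998e+00]
d [-486.1   30.    84. ] a [-0.    -0.     1.712]
```

Emit:
carry_out(series=[{"dx": -40,"dy": -30,"az": 0.13},{"dx": -80,"dy": -60,"az": 0.26},{"dx": -120,"dy": -90,"az": 0.39},{"dx": -160,"dy": -120,"az": 0.52},{"dx": -200,"dy": -150,"az": 0.66},{"dx": -240,"dy": -180,"az": 0.8},{"dx": -280,"dy": -210,"az": 0.94},{"dx": -320,"dy": -240,"az": 1.08},{"dx": -360,"dy": -270,"az": 1.22},{"dx": -400,"dy": -300,"az": 1.36},{"dx": -430,"dy": -320,"az": 1.47},{"dx": -449,"dy": -333,"az": 1.5}])

```text
schema error: expected keys dx, dy, dz, ax, ay, az, hand
```

Emit:
carry_out(series=[{"dx": -40,"dy": 2,"dz": 0,"az": 0.14},{"dx": -80,"dy": 5,"dz": 0,"az": 0.29},{"dx": -120,"dy": 7,"dz": 0,"az": 0.43},{"dx": -160,"dy": 10,"dz": 0,"az": 0.58},{"dx": -210,"dy": 13,"dz": 0,"az": 0.72},{"dx": -250,"dy": 15,"dz": 10,"az": 0.87},{"dx": -290,"dy": 18,"dz": 20,"az": 1.02},{"dx": -330,"dy": 21,"dz": 35,"az": 1.16},{"dx": -370,"dy": 23,"dz": 50,"az": 1.3},{"dx": -410,"dy": 25,"dz": 65,"az": 1.44},{"dx": -450,"dy": 28,"dz": 75,"az": 1.58},{"dx": -486,"dy": 30,"dz": 84,"az": 1.712}])

```text
schema error: expected keys dx, dy, dz, ax, ay, az, hand
```

```bash
python3 -c "
from h import *
s=state();print(s['position'],s['ee_rot'],s['q'],s['t'])
go(.446,-.334,.22,-.314);go(.446,-.334,.110,-.314)
im=read_camera('side');print(proj('side',[.446,-.334,0.07]))
t=read_camera('top')
cv2.imwrite('pics/v4.png',np.hstack([cv2.resize(im[200:320,170:290],(400,400)),cv2.resize(t[160:280,280:400],(400,400))]))"
```

```text
[0.14470316 0.58190116 0.30294327] [-3.13993521e+00 -1.42431497e-04  2.89777887e+00] [ 1.24157560e+00  1.31078357e-01  1.48918914e+00  5.27997906e-07
  1.52298870e+00 -8.54070804e-02] 0.1
d [-513.5 -815.9   84.2] a [ 1.0000e-04 -2.6000e-03 -3.0714e+00]
d [-513.5 -815.8  194.2] a [ 1.0000e-04 -2.6000e-03 -3.0714e+00]
[247.61413929 269.95721917]
```

View pics/v4.png

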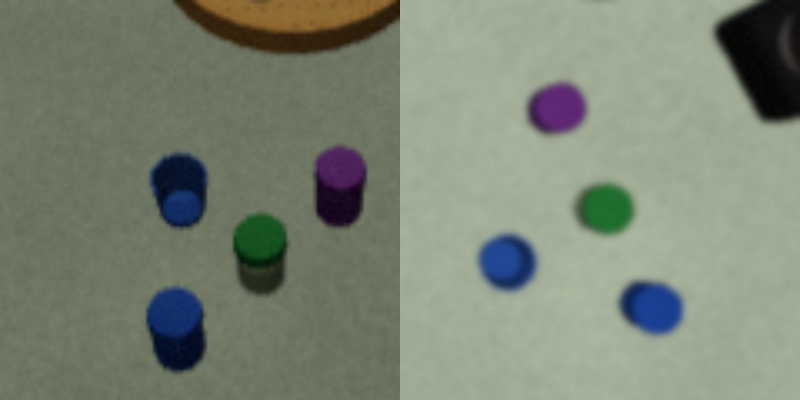

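The move was refused because every row needs all seven keys, so nothing has moved. In the picture the green jar is at (260,240) in the side crop, between the two blue items and the purple jar.

Emit:
carry_out(series=[{"dx": -40,"dy": -30,"dz": 0,"ax": 0,"ay": 0,"az": 0.13,"hand": 85},{"dx": -80,"dy": -60,"dz": 0,"ax": 0,"ay": 0,"az": 0.26,"hand": 85},{"dx": -120,"dy": -90,"dz": 0,"ax": 0,"ay": 0,"az": 0.39,"hand": 85},{"dx": -160,"dy": -120,"dz": 0,"ax": 0,"ay": 0,"az": 0.52,"hand": 85},{"dx": -200,"dy": -150,"dz": 0,"ax": 0,"ay": 0,"az": 0.66,"hand": 85},{"dx": -240,"dy": -180,"dz": 0,"ax": 0,"ay": 0,"az": 0.8,"hand": 85},{"dx": -280,"dy": -210,"dz": 0,"ax": 0,"ay": 0,"az": 0.94,"hand": 85},{"dx": -320,"dy": -240,"dz": 0,"ax": 0,"ay": 0,"az": 1.08,"hand": 85},{"dx": -360,"dy": -270,"dz": 0,"ax": 0,"ay": 0,"az": 1.22,"hand": 85},{"dx": -400,"dy": -300,"dz": 0,"ax": 0,"ay": 0,"az": 1.36,"hand": 85},{"dx": -430,"dy": -320,"dz": 0,"ax": 0,"ay": 0,"az": 1.47,"hand": 85},{"dx": -449,"dy": -333,"dz": 0,"ax": 0,"ay": 0,"az": 1.5,"hand": 85}])

```text
t: 1.4
position: [0.5015, 0.1482, 0.3037]
ee_rot: [3.141, 0.0, 1.391]
contact_force: [0.6, -0.4, 0.5]
gripper_width: 0.0842
```

Emit:
carry_out(series=[{"dx": -40,"dy": 2,"dz": 0,"ax": 0,"ay": 0,"az": 0.14,"hand": 85},{"dx": -80,"dy": 5,"dz": 0,"ax": 0,"ay": 0,"az": 0.29,"hand": 85},{"dx": -120,"dy": 7,"dz": 0,"ax": 0,"ay": 0,"az": 0.43,"hand": 85},{"dx": -160,"dy": 10,"dz": 0,"ax": 0,"ay": 0,"az": 0.58,"hand": 85},{"dx": -205,"dy": 13,"dz": 0,"ax": 0,"ay": 0,"az": 0.72,"hand": 85},{"dx": -250,"dy": 15,"dz": 10,"ax": 0,"ay": 0,"az": 0.87,"hand": 85},{"dx": -290,"dy": 18,"dz": 20,"ax": 0,"ay": 0,"az": 1.02,"hand": 85},{"dx": -330,"dy": 21,"dz": 35,"ax": 0,"ay": 0,"az": 1.16,"hand": 85},{"dx": -370,"dy": 23,"dz": 50,"ax": 0,"ay": 0,"az": 1.3,"hand": 85},{"dx": -410,"dy": 25,"dz": 65,"ax": 0,"ay": 0,"az": 1.44,"hand": 85},{"dx": -450,"dy": 28,"dz": 75,"ax": 0,"ay": 0,"az": 1.58,"hand": 85},{"dx": -486,"dy": 30,"dz": 84,"ax": 0,"ay": 0,"az": 1.712,"hand": 85}])

```text
t: 2.6
position: [0.4453, -0.3349, 0.2189]
ee_rot: [-3.141, 0.001, -0.32]
contact_force: [1.3, 0.6, 0.3]
gripper_width: 0.0849
```

```bash
python3 -c "
from h import *
s=state();print(s['position'],s['ee_rot'],s['q'],s['t'])
go(.446,-.334,.112,-.314)
im=read_camera('side')
t=read_camera('top')
cv2.imwrite('pics/v5.png',np.hstack([cv2.resize(im[200:320,170:290],(400,400)),cv2.resize(t[160:280,280:400],(400,400))]))"
```

```text
[ 0.44525914 -0.3348903   0.2189385 ] [-3.14139515e+00  6.79086486e-04 -3.20475036e-01] [-7.36837301e-01  7.16588770e-02  1.70820251e+00 -9.60939852e-05
  1.36243221e+00  1.15445404e+00] 2.6
d [  0.5  -1.1 106.9] a [-0.0002  0.0007 -0.0065]
```

View pics/v5.png

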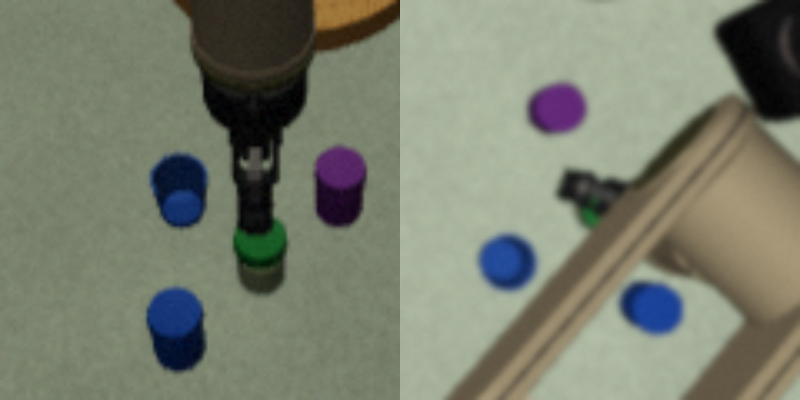

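The fingers are lined up over the green lid and clear of the neighbours. I'll descend now.

Emit:
carry_out(series=[{"dx": 0,"dy": -1,"dz": 20,"ax": 0,"ay": 0,"az": 0,"hand": 85},{"dx": 0,"dy": -1,"dz": 40,"ax": 0,"ay": 0,"az": 0,"hand": 85},{"dx": 0,"dy": -1,"dz": 60,"ax": 0,"ay": 0,"az": 0,"hand": 85},{"dx": 0,"dy": -1,"dz": 80,"ax": 0,"ay": 0,"az": 0,"hand": 85},{"dx": 0,"dy": -1,"dz": 95,"ax": 0,"ay": 0,"az": 0,"hand": 85},{"dx": 0,"dy": -1,"dz": 107,"ax": 0,"ay": 0,"az": 0,"hand": 85},{"dx": 0,"dy": -1,"dz": 113,"ax": 0,"ay": 0,"az": 0,"hand": 85},{"dx": 0,"dy": -1,"dz": 113,"ax": 0,"ay": 0,"az": 0,"hand": 85}])

```text
t: 3.5
position: [0.4461, -0.3318, 0.1062]
ee_rot: [-3.141, 0.001, -0.314]
contact_force: [0.9, 0.2, 0.0]
gripper_width: 0.0853
```

Emit:
carry_out(newtons=30, series=[{"dx": 0,"dy": 0,"dz": 0,"ax": 0,"ay": 0,"az": 0,"hand": 65},{"dx": 0,"dy": 0,"dz": 0,"ax": 0,"ay": 0,"az": 0,"hand": 55},{"dx": 0,"dy": 0,"dz": 0,"ax": 0,"ay": 0,"az": 0,"hand": 50},{"dx": 0,"dy": 0,"dz": 0,"ax": 0,"ay": 0,"az": 0,"hand": 45},{"dx": 0,"dy": 0,"dz": 0,"ax": 0,"ay": 0,"az": 0,"hand": 40},{"dx": 0,"dy": 0,"dz": 0,"ax": 0,"ay": 0,"az": 0,"hand": 38},{"dx": 0,"dy": 0,"dz": 0,"ax": 0,"ay": 0,"az": 0,"hand": 38},{"dx": 0,"dy": 0,"dz": 0,"ax": 0,"ay": 0,"az": 0,"hand": 38},{"dx": 0,"dy": 0,"dz": 0,"ax": 0,"ay": 0,"az": 0,"hand": 38}])

```text
t: 4.4
position: [0.4468, -0.333, 0.1079]
ee_rot: [3.14, -0.002, -0.314]
contact_force: [-0.0, -2.6, 5.5]
gripper_width: 0.0441
```

Emit:
carry_out(series=[{"dx": 0,"dy": 0,"dz": -5,"ax": 0,"ay": 0,"az": 0,"hand": 38},{"dx": 0,"dy": 0,"dz": -15,"ax": 0,"ay": 0,"az": 0,"hand": 38},{"dx": 0,"dy": 0,"dz": -30,"ax": 0,"ay": 0,"az": 0,"hand": 38},{"dx": 0,"dy": 0,"dz": -50,"ax": 0,"ay": 0,"az": 0,"hand": 38},{"dx": 0,"dy": 0,"dz": -75,"ax": 0,"ay": 0,"az": 0,"hand": 38},{"dx": 0,"dy": 0,"dz": -100,"ax": 0,"ay": 0,"az": 0,"hand": 38},{"dx": 0,"dy": 0,"dz": -125,"ax": 0,"ay": 0,"az": 0,"hand": 38},{"dx": 0,"dy": 0,"dz": -145,"ax": 0,"ay": 0,"az": 0,"hand": 38},{"dx": 0,"dy": 0,"dz": -150,"ax": 0,"ay": 0,"az": 0,"hand": 38}])

```text
t: 5.3
position: [0.4474, -0.333, 0.2611]
ee_rot: [3.139, -0.005, -0.314]
contact_force: [0.2, -0.5, -0.8]
gripper_width: 0.0445
```

```bash
python3 -c "
from h import *
s=state();print(s['position'],s['ee_rot'],s['q'],s['t'],s['gripper_width'])
im=read_camera('side')
go(.521,.038,.255,1.314)
cv2.imwrite('pics/v6.png',cv2.resize(im[130:330,150:350],(600,600)))"
```

```text
[ 0.44738569 -0.33296242  0.26113468] [ 3.13942536 -0.00519422 -0.31409144] [-7.31807820e-01  3.56164367e-02  1.66668941e+00  1.27402833e-04
  1.43365999e+00  1.15306851e+00] 5.3 0.04450998184386611
d [ -44.4 -375.5    4.4] a [ 0.0049 -0.0019 -1.628 ]
```

View pics/v6.png

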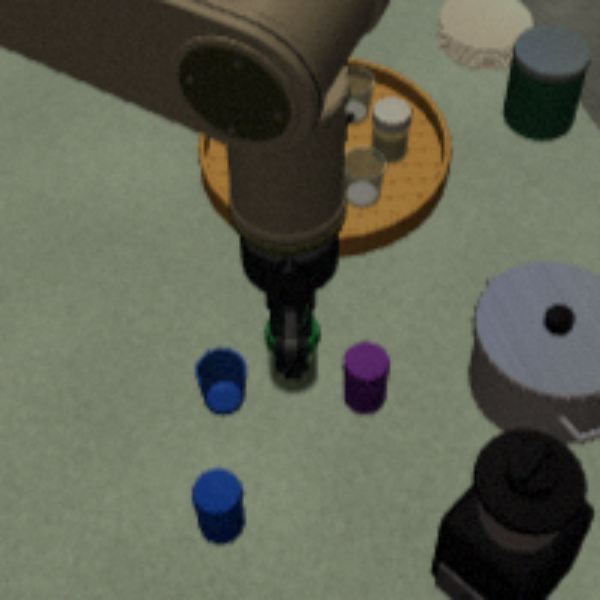

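Emit:
carry_out(series=[{"dx": -2,"dy": -18,"dz": 0,"ax": 0,"ay": 0,"az": -0.08,"hand": 38},{"dx": -6,"dy": -52,"dz": 0,"ax": 0,"ay": 0,"az": -0.23,"hand": 38},{"dx": -10,"dy": -87,"dz": 0,"ax": 0,"ay": 0,"az": -0.38,"hand": 38},{"dx": -14,"dy": -122,"dz": 0,"ax": 0,"ay": 0,"az": -0.53,"hand": 38},{"dx": -19,"dy": -157,"dz": 0,"ax": 0,"ay": 0,"az": -0.68,"hand": 38},{"dx": -23,"dy": -192,"dz": 0,"ax": 0,"ay": 0,"az": -0.83,"hand": 38},{"dx": -27,"dy": -226,"dz": 0,"ax": 0,"ay": 0,"az": -0.98,"hand": 38},{"dx": -31,"dy": -261,"dz": 0,"ax": 0,"ay": 0,"az": -1.13,"hand": 38},{"dx": -35,"dy": -295,"dz": 0,"ax": 0,"ay": 0,"az": -1.28,"hand": 38},{"dx": -39,"dy": -330,"dz": 0,"ax": 0,"ay": 0,"az": -1.43,"hand": 38},{"dx": -43,"dy": -360,"dz": 0,"ax": 0,"ay": 0,"az": -1.56,"hand": 38},{"dx": -44,"dy": -375,"dz": 0,"ax": 0,"ay": 0,"az": -1.628,"hand": 38}])

```text
t: 6.55
position: [0.5198, 0.0405, 0.2556]
ee_rot: [-3.139, -0.0, 1.321]
contact_force: [-0.6, -0.4, -1.8]
gripper_width: 0.0443
```

```bash
python3 -c "
from h import *
s=state();print(s['position'],s['ee_rot'],s['q'],s['t'],s['gripper_width'])
im=read_camera('side'); t=read_camera('top')
go(.521,.038,.140,1.314)
for n,i in (('top',t),('side',im)):
  c=cents(i,n,.1)
  for k in('red','green','black','white'): print(n,k,*[v for v in c[k] if abs(v[2][0]-.6)<.15 and abs(v[2][1]-.02)<.15])
cv2.imwrite('pics/v7.png',np.hstack([cv2.resize(im[110:230,190:310],(400,400)),cv2.resize(t[110:230,165:285],(400,400))]))"
```

```text
[0.51976943 0.04051643 0.25555877] [-3.13935547e+00 -2.34770084e-04  1.32086576e+00] [-2.09871231e-02 -5.36328857e-02  1.76571009e+00  7.43556852e-04
  1.43164102e+00  2.28839266e-01] 6.55 0.04431294836247806
d [ -1.7   1.8 115.6] a [-0.0021 -0.0001  0.0041]
top red
top green
top black (array([241.1, 187.7]), np.int32(129), array([ 0.5418, -0.0369]))
top white (array([229.7, 143. ]), np.int32(129), array([ 0.6709, -0.0013]))
side red (array([246. , 154.6]), np.int32(75), array([0.5768, 0.0925]))
side green
side black (array([231.4, 159.4]), np.int32(95), array([0.5204, 0.0857])) (array([245.9, 166.9]), np.int32(59), array([0.5576, 0.0335])) (array([247.3, 184.3]), np.int32(134), array([ 0.5376, -0.0458]))
side white (array([280.2, 166.2]), np.int32(63), array([ 0.6715, -0.0011]))
```

View pics/v7.png

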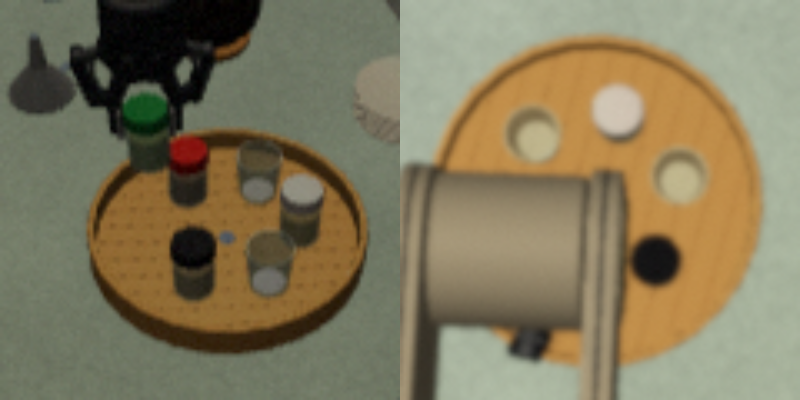

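The jar hangs upright above the gap, and the two cameras agree on the tray positions. I'll lower it.

Emit:
carry_out(series=[{"dx": -2,"dy": 2,"dz": 10,"ax": 0,"ay": 0,"az": 0,"hand": 38},{"dx": -2,"dy": 2,"dz": 25,"ax": 0,"ay": 0,"az": 0,"hand": 38},{"dx": -2,"dy": 2,"dz": 42,"ax": 0,"ay": 0,"az": 0,"hand": 38},{"dx": -2,"dy": 2,"dz": 60,"ax": 0,"ay": 0,"az": 0,"hand": 38},{"dx": -2,"dy": 2,"dz": 77,"ax": 0,"ay": 0,"az": 0,"hand": 38},{"dx": -2,"dy": 2,"dz": 92,"ax": 0,"ay": 0,"az": 0,"hand": 38},{"dx": -2,"dy": 2,"dz": 103,"ax": 0,"ay": 0,"az": 0,"hand": 38},{"dx": -2,"dy": 2,"dz": 110,"ax": 0,"ay": 0,"az": 0,"hand": 38},{"dx": -2,"dy": 2,"dz": 114,"ax": 0,"ay": 0,"az": 0,"hand": 38},{"dx": -2,"dy": 2,"dz": 117,"ax": 0,"ay": 0,"az": 0,"hand": 38},{"dx": -2,"dy": 2,"dz": 117,"ax": 0,"ay": 0,"az": 0,"hand": 38},{"dx": -2,"dy": 2,"dz": 117,"ax": 0,"ay": 0,"az": 0,"hand": 38}])

```text
t: 7.85
position: [0.5223, 0.0356, 0.1405]
ee_rot: [3.141, -0.0, 1.314]
contact_force: [-0.3, 0.4, -1.5]
gripper_width: 0.0438
```

Emit:
carry_out(series=[{"dx": 0,"dy": 0,"dz": 1,"ax": 0,"ay": 0,"az": 0,"hand": 38},{"dx": 0,"dy": 0,"dz": 2,"ax": 0,"ay": 0,"az": 0,"hand": 38},{"dx": 0,"dy": 0,"dz": 2,"ax": 0,"ay": 0,"az": 0,"hand": 38},{"dx": 0,"dy": 0,"dz": 2,"ax": 0,"ay": 0,"az": 0,"hand": 38}])

```text
t: 8.25
position: [0.5219, 0.0356, 0.138]
ee_rot: [3.141, -0.0, 1.314]
contact_force: [0.5, -1.0, -1.6]
gripper_width: 0.0444
```

```bash
python3 -c "
from h import *
P=[];F=[]
for i in range(4):
  im=read_camera('side'); s=state(); P.append(s['position']);F.append(s['contact_force'])
print(np.mean(P,0),np.std(P,0),np.mean(F,0))
cv2.imwrite('pics/v8.png',cv2.resize(im[110:230,190:310],(600,600)))
p=np.mean(P,0); h=np.array([.5965,.018]); d=p[:2]-h; print(np.hypot(*d),np.degrees(np.arctan2(d[1],d[0])))"
```

```text
[0.52189213 0.03556709 0.13798185] [1.10432805e-05 7.51454640e-06 7.96414875e-06] [-0.20833291  0.01264865 -0.96757372]
0.07664813441084158 166.75053192524265
```

View pics/v8.png

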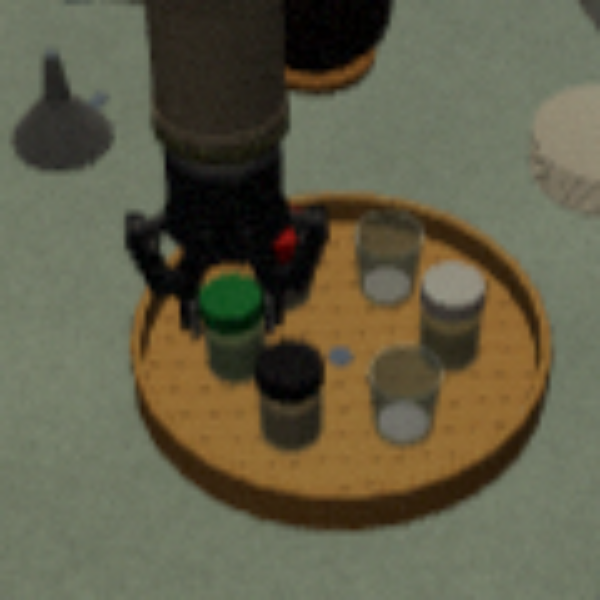

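The green jar is just above the floor of the gap and upright, between the red and black jars. I'll correct it by about 2 mm and set it down.

Emit:
carry_out(series=[{"dx": 1,"dy": -1,"dz": 0,"ax": 0,"ay": 0,"az": 0,"hand": 38},{"dx": 2,"dy": -1.5,"dz": 0,"ax": 0,"ay": 0,"az": 0,"hand": 38},{"dx": 2,"dy": -1.5,"dz": 0.5,"ax": 0,"ay": 0,"az": 0,"hand": 38},{"dx": 2,"dy": -1.5,"dz": 1,"ax": 0,"ay": 0,"az": 0,"hand": 38},{"dx": 2,"dy": -1.5,"dz": 1,"ax": 0,"ay": 0,"az": 0,"hand": 38},{"dx": 2,"dy": -1.5,"dz": 1,"ax": 0,"ay": 0,"az": 0,"hand": 38}])

```text
t: 9.05
position: [0.5211, 0.038, 0.1377]
ee_rot: [3.141, -0.0, 1.314]
contact_force: [-3.4, -0.3, 7.8]
gripper_width: 0.0443
```

The jar is touching the floor, with about 8 N upward. I'll release it and retreat.

Emit:
carry_out(series=[{"dx": 0,"dy": 0,"dz": 0,"ax": 0,"ay": 0,"az": 0,"hand": 46},{"dx": 0,"dy": 0,"dz": 0,"ax": 0,"ay": 0,"az": 0,"hand": 50},{"dx": 0,"dy": 0,"dz": 0,"ax": 0,"ay": 0,"az": 0,"hand": 56},{"dx": 0,"dy": 0,"dz": 0,"ax": 0,"ay": 0,"az": 0,"hand": 62},{"dx": 0,"dy": 0,"dz": 0,"ax": 0,"ay": 0,"az": 0,"hand": 66},{"dx": 0,"dy": 0,"dz": -5,"ax": 0,"ay": 0,"az": 0,"hand": 66},{"dx": 0,"dy": 0,"dz": -15,"ax": 0,"ay": 0,"az": 0,"hand": 66},{"dx": 0,"dy": 0,"dz": -35,"ax": 0,"ay": 0,"az": 0,"hand": 66},{"dx": 0,"dy": 0,"dz": -60,"ax": 0,"ay": 0,"az": 0,"hand": 66},{"dx": 0,"dy": 0,"dz": -85,"ax": 0,"ay": 0,"az": 0,"hand": 60},{"dx": 0,"dy": 0,"dz": -100,"ax": 0,"ay": 0,"az": 0,"hand": 50},{"dx": 0,"dy": 0,"dz": -100,"ax": 0,"ay": 0,"az": 0,"hand": 40}])

```text
t: 10.25
position: [0.5225, 0.0378, 0.2403]
ee_rot: [3.136, -0.001, 1.314]
contact_force: [0.1, 0.3, 0.5]
gripper_width: 0.0404
```

```bash
python3 -c "
from h import *
s=state();print(s['position'],s['ee_rot'],s['t'],s['gripper_width'])
im=read_camera('side')
# tray edge at near side for hub check
c=cents(im,'side',.1)
for k in('red','green','white'): print(k,*[v for v in c[k] if abs(v[2][0]-.6)<.15 and abs(v[2][1]-.02)<.15])
th=np.radians(135); x,y=.5965+.146*np.cos(th),.018+.146*np.sin(th); print(x,y)
go(x,y,.20,np.pi/4);
cv2.imwrite('pics/v9.png',cv2.resize(im[110:230,190:310],(600,600)))"
```

```text
[0.52247251 0.03784277 0.24029918] [ 3.13609449e+00 -1.28819189e-03  1.31379280e+00] 10.25 0.04043662390824112
red (array([246.1, 154.9]), np.int32(71), array([0.5765, 0.091 ]))
green (array([236. , 168.8]), np.int32(89), array([0.5226, 0.0355]))
white (array([280.2, 166.3]), np.int32(64), array([ 0.6716, -0.0014]))
0.4932624099467641 0.12123759005323594
d [ 73.4 -48.7  38.1] a [ 0.0025 -0.0013  0.5284]
```

View pics/v9.png

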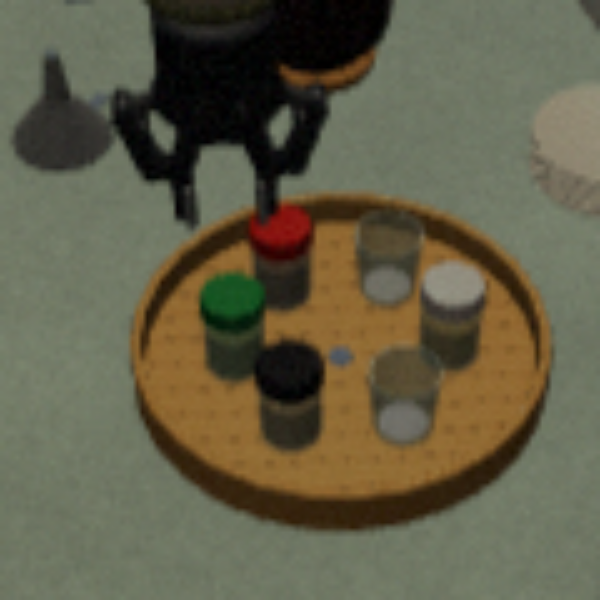

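The green jar stands upright in the gap at (232,330) and nothing else has moved. Next I'll move over the rim at 135 degrees, between the red and green jars.

Emit:
carry_out(series=[{"dx": 10,"dy": -7,"dz": 0,"ax": 0,"ay": 0,"az": 0.08,"hand": 40},{"dx": 25,"dy": -17,"dz": 5,"ax": 0,"ay": 0,"az": 0.19,"hand": 40},{"dx": 43,"dy": -29,"dz": 15,"ax": 0,"ay": 0,"az": 0.31,"hand": 40},{"dx": 60,"dy": -40,"dz": 27,"ax": 0,"ay": 0,"az": 0.43,"hand": 40},{"dx": 70,"dy": -47,"dz": 35,"ax": 0,"ay": 0,"az": 0.5,"hand": 38},{"dx": 73.5,"dy": -48.7,"dz": 38,"ax": 0,"ay": 0,"az": 0.528,"hand": 36},{"dx": 73.5,"dy": -48.7,"dz": 38,"ax": 0,"ay": 0,"az": 0.528,"hand": 36},{"dx": 73.5,"dy": -48.7,"dz": 38,"ax": 0,"ay": 0,"az": 0.528,"hand": 36}])

```text
t: 11.1
position: [0.4919, 0.1212, 0.1978]
ee_rot: [-3.141, 0.002, 0.787]
contact_force: [-0.0, -0.1, 0.8]
gripper_width: 0.0362
```

```bash
python3 -c "
from h import *
s=state();print(s['position'],s['ee_rot'],s['q'],s['t'],s['gripper_width'])
go(.4933,.1212,.110,np.pi/4)"
```

```text
[0.49190231 0.12117337 0.19778086] [-3.14058535e+00  1.62586432e-03  7.87045906e-01] [ 1.40391978e-01 -4.41271872e-02  1.86542651e+00 -1.81253682e-04
  1.32219786e+00  9.24187982e-01] 11.1 0.03617209862841134
d [ 1.1  1.1 87.8] a [-0.001   0.0016  0.0016]
```

Emit:
carry_out(newtons=30, series=[{"dx": 1,"dy": 1,"dz": 15,"ax": 0,"ay": 0,"az": 0,"hand": 36},{"dx": 1,"dy": 1,"dz": 35,"ax": 0,"ay": 0,"az": 0,"hand": 36},{"dx": 1,"dy": 1,"dz": 55,"ax": 0,"ay": 0,"az": 0,"hand": 36},{"dx": 1,"dy": 1,"dz": 70,"ax": 0,"ay": 0,"az": 0,"hand": 36},{"dx": 1,"dy": 1,"dz": 80,"ax": 0,"ay": 0,"az": 0,"hand": 36},{"dx": 1,"dy": 1,"dz": 86,"ax": 0,"ay": 0,"az": 0,"hand": 36},{"dx": 1,"dy": 1,"dz": 88,"ax": 0,"ay": 0,"az": 0,"hand": 36},{"dx": 1,"dy": 1,"dz": 88,"ax": 0,"ay": 0,"az": 0,"hand": 36},{"dx": 1,"dy": 1,"dz": 88,"ax": 0,"ay": 0,"az": 0,"hand": 36}])

```text
t: 12.0
position: [0.4945, 0.1214, 0.1117]
ee_rot: [3.141, -0.001, 0.786]
contact_force: [0.6, -0.2, 0.6]
gripper_width: 0.0359
```

```bash
python3 -c "
from h import *
im=read_camera('side');t=read_camera('top')
s=state();print(s['position'],s['ee_rot'],s['contact_force'],s['gripper_width'])
cv2.imwrite('pics/v10.png',np.hstack([cv2.resize(im[110:210,190:290],(400,400)),cv2.resize(t[120:220,160:260],(400,400))]))"
```

```text
[0.49442778 0.12146057 0.11169949] [ 3.14071374e+00 -1.12597257e-03  7.85926280e-01] [-0.82406887 -0.82868476  1.08634024] 0.03639778523537362
```

View pics/v10.png

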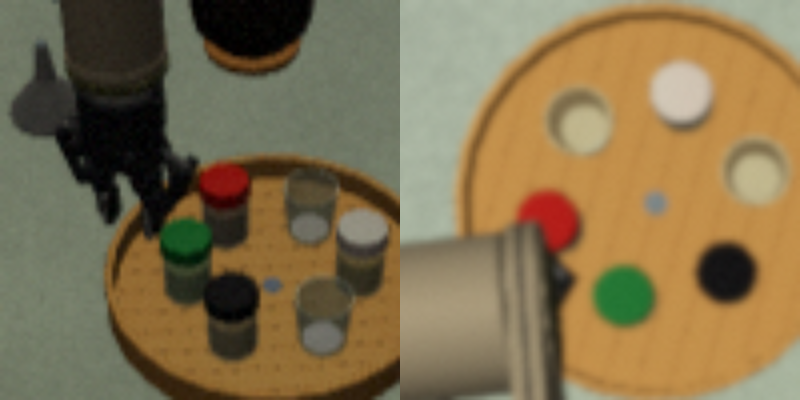

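The fingers straddle the rim between the red and green jars, with about 1 N of force. I'll close on it.

Emit:
carry_out(newtons=30, series=[{"dx": 0,"dy": 0,"dz": 0,"ax": 0,"ay": 0,"az": 0,"hand": 28},{"dx": 0,"dy": 0,"dz": 0,"ax": 0,"ay": 0,"az": 0,"hand": 20},{"dx": 0,"dy": 0,"dz": 0,"ax": 0,"ay": 0,"az": 0,"hand": 15},{"dx": 0,"dy": 0,"dz": 0,"ax": 0,"ay": 0,"az": 0,"hand": 12},{"dx": 0,"dy": 0,"dz": 0,"ax": 0,"ay": 0,"az": 0,"hand": 9},{"dx": 0,"dy": 0,"dz": 0,"ax": 0,"ay": 0,"az": 0,"hand": 6},{"dx": 0,"dy": 0,"dz": 0,"ax": 0,"ay": 0,"az": 0,"hand": 3},{"dx": 0,"dy": 0,"dz": 0,"ax": 0,"ay": 0,"az": 0,"hand": 3},{"dx": 0,"dy": 0,"dz": 0,"ax": 0,"ay": 0,"az": 0,"hand": 3}])

```text
t: 13.0
position: [0.4953, 0.1202, 0.1113]
ee_rot: [3.138, -0.001, 0.785]
contact_force: [7.4, -6.7, -4.2]
gripper_width: 0.0072
```

```bash
python3 -c "
from h import *
s=state();print(s['position'],s['ee_rot'],s['contact_force'],s['moment'],s['gripper_width'],s['t'])
t=read_camera('top')
c=cents(t,'top',.1)
for k in('green','red','black','white'): print(k,*[v for v in c[k] if abs(v[2][0]-.6)<.15 and abs(v[2][1]-.02)<.15])"
```

```text
[0.49527618 0.12020306 0.11133208] [ 3.13810392e+00 -9.69713230e-04  7.85364255e-01] [ 7.40007734 -6.653135   -4.22464926] [-1.0546521  -0.98035067 -0.04527228] 0.007218511798437696 13.0
green (array([215.5, 193.5]), np.int32(152), array([0.5238, 0.0366]))
red (array([197.6, 174.2]), np.int32(128), array([0.5785, 0.0894]))
black (array([241.2, 187.8]), np.int32(129), array([ 0.5414, -0.037 ]))
white (array([229.7, 143. ]), np.int32(130), array([ 0.6709, -0.0015]))
```

The rim is gripped at 7.2 mm. The tool takes about 10 N inward, so I'll move 1.5 mm inward and then turn the tray anticlockwise along the arc.

Emit:
carry_out(series=[{"dx": 0,"dy": 0.5,"dz": 0,"ax": 0,"ay": 0,"az": 0,"hand": 3},{"dx": 0,"dy": 1,"dz": 0,"ax": 0,"ay": 0,"az": 0,"hand": 3},{"dx": 0,"dy": 1.5,"dz": 0,"ax": 0,"ay": 0,"az": 0,"hand": 3},{"dx": 0,"dy": 1.5,"dz": 0,"ax": 0,"ay": 0,"az": 0,"hand": 3}])

```text
t: 13.45
position: [0.4955, 0.1201, 0.1113]
ee_rot: [3.141, -0.001, 0.786]
contact_force: [2.5, -3.4, 2.5]
gripper_width: 0.007
```

Emit:
carry_out(series=[{"dx": -0.4,"dy": 0,"dz": 0,"ax": 0,"ay": 0,"az": -0.003,"hand": 3},{"dx": -1.5,"dy": 0,"dz": 0,"ax": 0,"ay": 0,"az": -0.01,"hand": 3},{"dx": -2.9,"dy": 0,"dz": 0,"ax": 0,"ay": 0,"az": -0.02,"hand": 3},{"dx": -5.1,"dy": 0.1,"dz": 0,"ax": 0,"ay": 0,"az": -0.035,"hand": 3},{"dx": -8,"dy": 0.2,"dz": 0,"ax": 0,"ay": 0,"az": -0.055,"hand": 3},{"dx": -11.6,"dy": 0.5,"dz": 0,"ax": 0,"ay": 0,"az": -0.08,"hand": 3},{"dx": -15.6,"dy": 0.8,"dz": 0,"ax": 0,"ay": 0,"az": -0.108,"hand": 3},{"dx": -19.8,"dy": 1.4,"dz": 0,"ax": 0,"ay": 0,"az": -0.137,"hand": 3},{"dx": -24.1,"dy": 2,"dz": 0,"ax": 0,"ay": 0,"az": -0.167,"hand": 3},{"dx": -28.4,"dy": 2.8,"dz": 0,"ax": 0,"ay": 0,"az": -0.197,"hand": 3},{"dx": -32.6,"dy": 3.7,"dz": 0,"ax": 0,"ay": 0,"az": -0.227,"hand": 3},{"dx": -36.9,"dy": 4.8,"dz": 0,"ax": 0,"ay": 0,"az": -0.257,"hand": 3}])

```text
t: 14.65
position: [0.4726, 0.0908, 0.1113]
ee_rot: [3.141, -0.001, 1.045]
contact_force: [4.0, -1.3, 1.7]
gripper_width: 0.0067
```

Forces are small. I'll carry on at constant speed.

Emit:
carry_out(series=[{"dx": -4.3,"dy": 0.1,"dz": 0,"ax": 0,"ay": 0,"az": -0.03,"hand": 3},{"dx": -8.7,"dy": 0.3,"dz": 0,"ax": 0,"ay": 0,"az": -0.06,"hand": 3},{"dx": -13,"dy": 0.6,"dz": 0,"ax": 0,"ay": 0,"az": -0.09,"hand": 3},{"dx": -17.4,"dy": 1,"dz": 0,"ax": 0,"ay": 0,"az": -0.12,"hand": 3},{"dx": -21.7,"dy": 1.6,"dz": 0,"ax": 0,"ay": 0,"az": -0.15,"hand": 3},{"dx": -26,"dy": 2.3,"dz": 0,"ax": 0,"ay": 0,"az": -0.18,"hand": 3},{"dx": -30.2,"dy": 3.2,"dz": 0,"ax": 0,"ay": 0,"az": -0.21,"hand": 3},{"dx": -34.5,"dy": 4.2,"dz": 0,"ax": 0,"ay": 0,"az": -0.24,"hand": 3},{"dx": -38.7,"dy": 5.2,"dz": 0,"ax": 0,"ay": 0,"az": -0.27,"hand": 3},{"dx": -42.9,"dy": 6.5,"dz": 0,"ax": 0,"ay": 0,"az": -0.3,"hand": 3},{"dx": -47,"dy": 7.8,"dz": 0,"ax": 0,"ay": 0,"az": -0.33,"hand": 3},{"dx": -51.1,"dy": 9.3,"dz": 0,"ax": 0,"ay": 0,"az": -0.36,"hand": 3}])

```text
t: 15.85
position: [0.4548, 0.0423, 0.1113]
ee_rot: [3.141, -0.001, 1.405]
contact_force: [2.0, 0.3, 3.1]
gripper_width: 0.007
```

```bash
python3 -c "
from h import *
s=state();print(s['position'],s['ee_rot'],s['q'],s['contact_force'],s['moment'])"
```

```text
[0.45482474 0.04230968 0.11129934] [ 3.14071965e+00 -1.05224229e-03  1.40476842e+00] [-2.01542530e-02 -7.07357788e-02  2.06335946e+00  1.00245956e-03
  1.14795247e+00  1.45463214e-01] [1.97090328 0.31476531 3.13593168] [ 0.05431145 -0.3214746   0.04741807]
```

Emit:
carry_out(series=[{"dx": -4.3,"dy": 0.1,"dz": 0,"ax": 0,"ay": 0,"az": -0.03,"hand": 3},{"dx": -8.7,"dy": 0.3,"dz": 0,"ax": 0,"ay": 0,"az": -0.06,"hand": 3},{"dx": -13,"dy": 0.6,"dz": 0,"ax": 0,"ay": 0,"az": -0.09,"hand": 3},{"dx": -17.4,"dy": 1,"dz": 0,"ax": 0,"ay": 0,"az": -0.12,"hand": 3},{"dx": -21.7,"dy": 1.6,"dz": 0,"ax": 0,"ay": 0,"az": -0.15,"hand": 3},{"dx": -26,"dy": 2.3,"dz": 0,"ax": 0,"ay": 0,"az": -0.18,"hand": 3},{"dx": -30.2,"dy": 3.2,"dz": 0,"ax": 0,"ay": 0,"az": -0.21,"hand": 3},{"dx": -34.5,"dy": 4.2,"dz": 0,"ax": 0,"ay": 0,"az": -0.24,"hand": 3},{"dx": -38.7,"dy": 5.2,"dz": 0,"ax": 0,"ay": 0,"az": -0.27,"hand": 3},{"dx": -42.9,"dy": 6.5,"dz": 0,"ax": 0,"ay": 0,"az": -0.3,"hand": 3},{"dx": -47,"dy": 7.8,"dz": 0,"ax": 0,"ay": 0,"az": -0.33,"hand": 3},{"dx": -51.1,"dy": 9.3,"dz": 0,"ax": 0,"ay": 0,"az": -0.36,"hand": 3}])

```text
t: 17.05
position: [0.4553, -0.0094, 0.1113]
ee_rot: [3.141, -0.001, 1.765]
contact_force: [1.8, 1.6, 5.1]
gripper_width: 0.0071
```

Emit:
carry_out(series=[{"dx": -4.3,"dy": 0.1,"dz": 0,"ax": 0,"ay": 0,"az": -0.03,"hand": 3},{"dx": -8.7,"dy": 0.3,"dz": 0,"ax": 0,"ay": 0,"az": -0.06,"hand": 3},{"dx": -13,"dy": 0.6,"dz": 0,"ax": 0,"ay": 0,"az": -0.09,"hand": 3},{"dx": -17.4,"dy": 1,"dz": 0,"ax": 0,"ay": 0,"az": -0.12,"hand": 3},{"dx": -21.7,"dy": 1.6,"dz": 0,"ax": 0,"ay": 0,"az": -0.15,"hand": 3},{"dx": -26,"dy": 2.3,"dz": 0,"ax": 0,"ay": 0,"az": -0.18,"hand": 3},{"dx": -29.7,"dy": 3.1,"dz": 0,"ax": 0,"ay": 0,"az": -0.206,"hand": 3},{"dx": -33,"dy": 3.8,"dz": 0,"ax": 0,"ay": 0,"az": -0.23,"hand": 3},{"dx": -35.9,"dy": 4.5,"dz": 0,"ax": 0,"ay": 0,"az": -0.25,"hand": 3},{"dx": -38,"dy": 5.1,"dz": 0,"ax": 0,"ay": 0,"az": -0.265,"hand": 3},{"dx": -39.4,"dy": 5.4,"dz": 0,"ax": 0,"ay": 0,"az": -0.275,"hand": 3},{"dx": -40.1,"dy": 5.6,"dz": 0,"ax": 0,"ay": 0,"az": -0.28,"hand": 3}])

```text
t: 18.25
position: [0.4685, -0.0476, 0.1113]
ee_rot: [3.141, -0.001, 2.044]
contact_force: [0.3, 1.3, 6.3]
gripper_width: 0.0069
```

```bash
python3 -c "
from h import *
im=read_camera('side');t=read_camera('top')
s=state();print(s['position'],s['ee_rot'],s['contact_force'],s['moment'],s['gripper_width'],s['t'])
P=np.array([[.4955,.1201],[.4726,.0908],[.4548,.0423],s['position'][:2]])
A=np.c_[2*P,np.ones(4)]; q=np.linalg.lstsq(A,(P**2).sum(1),rcond=None)[0];h=q[:2];print('hub',h,np.sqrt(q[2]+h@h))
for n,i in (('top',t),('side',im)):
  c=cents(i,n,.1)
  for k in('green','red','black','white'):
    for v in c[k]:
      d=v[2]-h
      if np.hypot(*d)<.11: print(n,k,v,np.hypot(*d).round(4),np.degrees(np.arctan2(d[1],d[0])).round(1))
cv2.imwrite('pics/v11.png',np.hstack([cv2.resize(im[110:230,190:310],(400,400)),cv2.resize(t[110:230,165:285],(400,400))]))"
```

```text
[ 0.46853469 -0.04757398  0.11131576] [ 3.14062762e+00 -8.14247056e-04  2.04402767e+00] [0.31529266 2.02515954 6.03157689] [0.16293551 0.00286412 0.2148062 ] 0.006877893468526431 18.35
hub [0.5961123  0.01791802] 0.14340498905772706
top green (array([244.4, 182.6]), np.int32(150), array([ 0.5568, -0.0461])) 0.0751 -121.6
top black (array([246.5, 157. ]), np.int32(131), array([ 0.631 , -0.0509])) 0.0772 -63.1
top white (array([200.1, 153.9]), np.int32(133), array([0.6376, 0.0837])) 0.0778 57.8
side green (array([252.4, 183.3]), np.int32(97), array([ 0.5549, -0.0469])) 0.0768 -122.4
side black (array([274.4, 180.8]), np.int32(130), array([ 0.6284, -0.0594])) 0.0838 -67.3
side white (array([263.1, 152.3]), np.int32(57), array([0.6386, 0.0847])) 0.0792 57.5
```

View pics/v11.png

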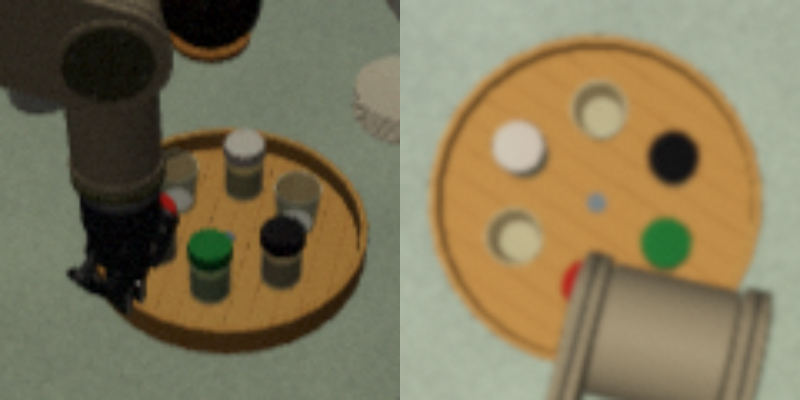

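All the jars are upright and on their circle, and the grip is intact. Red is estimated at about 178 degrees, so I'll turn 2.1 degrees more.

Emit:
carry_out(series=[{"dx": -0.6,"dy": 0,"dz": 0,"ax": 0,"ay": 0,"az": -0.004,"hand": 3},{"dx": -1.7,"dy": 0,"dz": 0,"ax": 0,"ay": 0,"az": -0.012,"hand": 3},{"dx": -3,"dy": 0,"dz": 0,"ax": 0,"ay": 0,"az": -0.021,"hand": 3},{"dx": -4.3,"dy": 0.1,"dz": 0,"ax": 0,"ay": 0,"az": -0.03,"hand": 3},{"dx": -5.1,"dy": 0.1,"dz": 0,"ax": 0,"ay": 0,"az": -0.035,"hand": 3},{"dx": -5.4,"dy": 0.1,"dz": 0,"ax": 0,"ay": 0,"az": -0.037,"hand": 3},{"dx": -5.4,"dy": 0.1,"dz": 0,"ax": 0,"ay": 0,"az": -0.037,"hand": 3},{"dx": -5.4,"dy": 0.1,"dz": 0,"ax": 0,"ay": 0,"az": -0.037,"hand": 3}])

```text
t: 19.15
position: [0.471, -0.0523, 0.1113]
ee_rot: [3.141, -0.001, 2.081]
contact_force: [1.1, 1.5, 6.0]
gripper_width: 0.0073
```

```bash
python3 -c "
from h import *
im=read_camera('side');t=read_camera('top')
s=state();print(s['position'],s['ee_rot'],s['contact_force'],s['gripper_width'],s['t'])
h=np.array([.5965,.018])
# tray fit again
hs=cv2.cvtColor(t,cv2.COLOR_BGR2HSV)
for n,i in (('top',t),('side',im)):
  c=cents(i,n,.1)
  for k in('green','red','black','white'):
    for v in c[k]:
      d=v[2]-h
      if np.hypot(*d)<.11: print(n,k,v,np.hypot(*d).round(4),np.degrees(np.arctan2(d[1],d[0])).round(1))
# hub dot in top view
B=t[160:185,210:240].astype(int); m=((B[...,0]-B[...,2])>0).astype(np.uint8)
ys,xs=np.nonzero(m); print('hub dot',len(xs),onz('top',xs.mean()+210,ys.mean()+160,.034))
cv2.imwrite('pics/v12.png',np.hstack([cv2.resize(im[110:230,190:310],(400,400)),cv2.resize(t[110:230,165:285],(400,400))]))"
```

```text
[ 0.47101683 -0.05225599  0.11130013] [ 3.14068679e+00 -8.18663596e-04  2.08097748e+00] [1.89096422 1.60822791 5.40374807] 0.007113354435942779 19.25
top green (array([244.9, 181.9]), np.int32(147), array([ 0.5586, -0.0473])) 0.0755 -120.1
top black (array([246.2, 156. ]), np.int32(136), array([ 0.6337, -0.0499])) 0.0774 -61.3
top white (array([199.6, 154.7]), np.int32(131), array([0.6354, 0.0849])) 0.0774 59.8
side green (array([253.2, 183.4]), np.int32(100), array([ 0.5573, -0.0484])) 0.0771 -120.6
side black (array([274.9, 180.3]), np.int32(130), array([ 0.6308, -0.0577])) 0.0831 -65.6
side white (array([262.1, 152.4]), np.int32(57), array([0.6353, 0.0856])) 0.0779 60.1
hub dot 9 [ 0.58251539 -0.00268386  0.034     ]
```

View pics/v12.png

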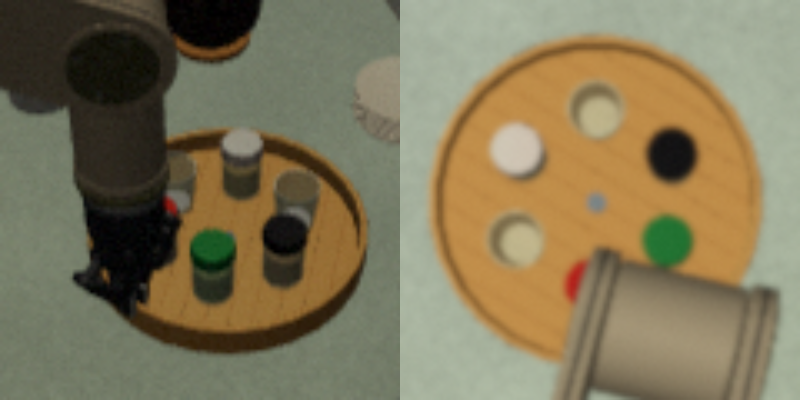

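The white jar reads 59.8–60.1 degrees and green about 239.5–240, which puts red at about 180 degrees, the front. The rim is still held, so I'm handing the job in.

```bash
python3 -c "
from station import *
print(job_done())"
```

```text
the job is handed in; nothing more can be done
None
```

I put the green-lidded jar back upright in the gap. Then I turned the turntable about 74° anticlockwise by its rim, until the red-lidded jar stood at the front, and handed in at about 19 s with the gripper still holding the rim.

- **Position:** from the white and green jars' angles in both camera views, the red jar is within about 1° of straight front. The arm hid most of the red lid at the end, so I worked its angle out from its neighbours and the measured turn.
- **Disagreement:** the black jar suggested about 1° short of front in the top view. Its side-view reading was about 5° off, because the colour mask picked up dark glass below the lid.
- **Everything else:** both cups and the jars in view were upright on their circle, and the gripper never pushed them. The forces I read stayed at or below about 11 N.
- **Refused move:** my first two move calls were refused for missing keys; nothing moved.

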